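# Fit the stop extension to the bench fence and lock it with the captive screw-knob

### The job

Push the box-section extension (the one with a slot in its top and a wooden stop plate across its far end) slot end first onto the bench fence's spigot, fully home against the shoulder. Then lock it there: push the fence's sprung T-knob down into the slot and turn it clockwise until it is tight, so that it stays down when you let go. Leave everything else on the bench where it lies.

Things in the scene. Friction and masses are not known exactly. Their poses are not given: they have to be found in the camera images.
- fence: Bench fence, fixed. Origin: on the table under the knob's axis; z up, +y the way its spigot points, so the extension goes on along fence -y. Sizes here in fence axes, mm. Fence bar 50 wide, 46 high, y -170 to -30, on a foot board 110 wide, 10 thick; its end face at y -30 is the shoulder. Cheeks beside the spigot: inner faces x +-32, outer +-40, y -40 to +22, 46 high
- shoulder (a point): Point on the table under the middle of the shoulder face, fence (0, -30, 0) mm; axes as the fence
- spigot_tip (a point): Centre of the spigot's end, fence (0, 35, 20) mm; axes as the fence. Steel spigot, 39 wide (x), 29 high (z 5.5 to 34.5), from the shoulder to y +35; the last 12 mm are stepped down to 34 x 24
- boss_top (a point): Centre of the top of the open round boss round the knob's neck, fence (0, 0, 76) mm. Boss 48 mm across, on a bridge plate over the spigot (x +-40, y -22 to +22, z 46 to 56); two small index marks on its rim lie on the fence's y line
- knob_top (a point): Centre of the top of the knob's T-bar, on the knob's axis, z 126 mm with the knob up; moves with it. The black bar, 62 long, 14 wide, 22 high, lies along this point's y; a 26 mm round hub sits under it, its underside 28 mm below the bar's top. With the knob up 22 mm are free between hub and boss, 28 mm between bar and boss
- press (a joint): How far the knob is pushed down, m: 0 up, end 0.018. Spring 3.5 N plus 0.35 N/mm lifts it. Its 10 mm stem ends 4 mm above the extension's top, so it goes on down only through the slot, and only at turn within about +-0.25 (a pin passes lugs in the boss). Held at 0.014 or more it can be turned clockwise: the pin runs under a slope and stays down (0.010 to 0.014). Not turned, it springs up
- turn (a joint): Knob angle, rad, grows clockwise seen from above; 0 = bar in line with the fence's y (over the index marks). Range -0.6 to the stop at +1.15, light friction (0.05 N m). Starts somewhat anticlockwise of 0 (-0.55 to -0.1). Yaw of the bar = fence yaw - turn. Tight means beyond 0.8
- extension: Aluminium box-section sleeve, 50 wide (x), 40 high, 200 mm long (y), wall 4, open front, about 0.36 kg, lying on the table, also its height on the spigot. Origin: centre of the tube's underside, 100 mm from the front; -y points to the front. Wooden stop plate 90 x 14 x 40 closes the rear. Home: fence's yaw, origin at fence (0, 70, 0) mm. Gripped at its y +40 mm the gripper stays clear of the knob
- ext_front (a point): Middle of the sleeve's lower front edge, extension (0, -100, 0) mm; axes as the extension
- ext_slot (a point): Centre of the square 18 x 18 mm slot in the sleeve's top face, 30 mm behind the front, extension (0, -70, 40) mm
- offcut: straight aluminium box-section offcut, 50 wide, 40 high, 140 mm long along its y; no slot and no end plate. Origin: centre of its underside. A bystander
- mug: white ceramic mug, 76 mm across, 90 high, handle at its +y. Origin: centre of its underside. A bystander
- rule: dark steel rule lying flat, 180 mm long (its y), 30 wide, 5 thick. Origin: centre of its underside. A bystander
- tape: tape measure, 40x68 mm, 60 high. Origin: centre of its underside. A bystander
- glue: white glue bottle with a cap, 60 mm across, 170 high. Origin: centre of its underside. A bystander
- tin: open aluminium tin, 72 mm across, 85 high. Origin: centre of its underside. A bystander
- batten: wooden offcut lying flat, 120 (its x) x 45 x 30 mm. Origin: centre of its underside. A bystander
Not all that is in view belongs to the job. What is shaped like the extension but blue or green is not meant.

How it is judged:
By the outcome, as a careful person would: the job done as asked, in the order asked, and still so for the second after the job is handed in, with the robot touching nothing.
It also fails if it takes over 58 s, if anything falls off the work surface, if the arm or the gripper's body presses on something with over 40 N, if the wrist force passes 120 N, or if a joint passes its speed limit or range.

### The arm

A 7-joint arm with a two-finger parallel gripper is mounted at the origin on the work surface. World frame = base frame: x ahead of the robot, y to its left, z up, the work surface at z = 0. Lengths are in m, angles in rad, forces in N, time in s.
With the tool pointing down it reaches from about 0.4 to 0.925 m from the base axis. Payload 4.1 kg.
Tool frame: the origin (TCP) lies at the very end of the fingers, on their centre line; the grasp point (between the pads) lies 19 mm behind it (env.pinch_z is the distance from the TCP to the grasp point, in m); z points along the fingers, y is the line along which they close (so a half turn about z gives the same grasp; the last joint's range is limited). The gripper opens to 85 mm and grips with 20 to 120 N. Pads are 22 mm wide; open, the fingers measure 114 mm over their backs; the gripper's body (76 mm by 85 mm) begins 54 mm behind the grasp point. The pads swing forward as they close: fully open they stand 13 mm farther back than shut.
Start: joints at [1.047, 0.398, 0.045, 1.537, -0.019, 1.207, -0.051], TCP at [0.268, -0.592, 0.231] pointing down, gripper open.
Joint ranges: [-2.82, 2.82], [-0.49, 2.23], [-1.37, 1.46], [0, 2.46], [-1.36, 4.5], [0.23, 2], [-2.94, 2.94]. Speed limits (rad/s): [2.57, 2.57, 3.14, 3.14, 3.14, 3.14, 3.14].

### API

Orientations are given as a unit quaternion [w, x, y, z].
In Python, from rig import get_obs, grab_frame, get_calibration, job, env gives the robot as it stands.
- The arm moves only by the tool carry_out, never from a script. Its argument "commands" is one flat list of numbers, 6 for each row, row after row: the shift along the tool's x, y, z in m, then the turn, a rotation vector about the tool's x, y, z in degrees. In form: [tx, ty, tz, rx, ry, rz, tx, ty, tz, rx, ry, rz, ...]. A call has 1 to 20 rows; each row shifts and turns the commanded pose from where the row before left it, along the tool's axes as they then stand; what a row does not reach is not made up. A row lasts 1/10 s, in which the tool goes at most 50 mm and 8.59 degrees, less where a joint would pass 70% of its speed; a pose out of reach is approached as far as the arm can. A call with a gripper value outside its range is refused whole. "jaw" is the opening, from 0 (shut) to 1 (fully open), set as the call begins (left out, the last holds). The fingers move at their own pace and stop on an object; the grip force is fixed at half the most. Time passes only in rows, so rows that do not move let the fingers close. It gives the time, the measured TCP pose, the force, the opening and the grip force at its end, in the units of the state.
- get_obs(): the state, without advancing time (a new reading comes with each control period).
- grab_frame(name): name is "side" or "top"; returns the picture (400x640x3 uint8, red, green, blue); there is no depth.
- get_calibration(name): a dict with "fov_y" (degrees; the focal length in pixels is half the picture's height over the tangent of half this angle, whatever the lens; pixels are square), "cx", "cy" (the principal point, pixels), "dist" ([k1, k2, p1, p2, k3] as OpenCV has them; the pictures are not rectified), "rvec" (rotation vector, rad) and "tvec" (3), from world to camera coordinates, as OpenCV has them. Camera axes: x right, y down, z forward; pixel columns grow to the right and rows downward; lengths in m; the calibration is good to about 2 mm. A picture is of the moment at which its call begins. get_calibration takes no time and is no camera call.
- job.hand_in(): hands the job in; it is judged then, once.
The state is a dict: "time": time; "joint_pos": joint angles; "qvel": joint speeds; "joint_efforts": joint torques, N m; "position": TCP position; "eef_rot": TCP orientation; "wrist_force": force on the tool from outside, world axes, zero at the start; "wrist_torque": the same for the moment, N m; "grip_width": finger opening in m; "grasp_force": force on a finger pad.
Only numpy, scipy, OpenCV 4.12 (cv2) and the standard library are available. Lean on these libraries where they do the work, as an engineer would, in place of code of your own. Each camera call takes 0.05 s, during which the arm holds its last target. There are 200 camera calls.

## Working session

There is one attempt and no reset: what is moved stays moved. The work goes in short steps, Python scripts to look and compute and a tool call to move; the robot and the scene stay as the last step left them, time stands still between calls to the robot, and variables do not carry over. Pictures are saved under pics/ and viewed, at most 10 in all, crops included, and the job is handed in when it is done.

Besides the shell and the picture viewer there is one more tool, called after "Emit:" as name(argument=value, ...) on one line, values as JSON. carry_out: Moves the arm, as the interface text tells. Its arguments: {"type":"object","properties":{"commands":{"type":"array"},"jaw":{"type":"number"}},"required":["commands"]}

```bash
mkdir -p pics; ls; python3 - <<'E'
from rig import get_obs, grab_frame, get_calibration, env
import cv2
for n in("side","top"):
    cv2.imwrite(f"pics/{n}0.png",grab_frame(n)[:,:,::-1]); print(n,get_calibration(n))
print(get_obs(),env.pinch_z)
E
```

```text
pics
side {'fov_y': 42.83358545894953, 'cx': 319.6883573324317, 'cy': 196.15349822656282, 'dist': array([0.02983458, 0.        , 0.        , 0.        , 0.        ]), 'rvec': array([ 0.22470526, -2.84740469,  1.19783216]), 'tvec': array([0.49210737, 0.12074855, 1.57053323])}
top {'fov_y': 44.016934559832364, 'cx': 313.0532096177373, 'cy': 205.01932968449634, 'dist': array([0.02665291, 0.        , 0.        , 0.        , 0.        ]), 'rvec': array([ 2.158199  , -2.15166833,  0.15609109]), 'tvec': array([4.82006530e-04, 4.96688804e-01, 1.48189542e+00])}
{'time': 0.1, 'joint_pos': array([ 1.04701145,  0.39916859,  0.04504027,  1.53772841, -0.01870349,
        1.20690193, -0.05069631]), 'qvel': array([ 0.00052893, -0.00321642, -0.00114667, -0.00256705, -0.00109945,
       -0.00039302, -0.00119054]), 'joint_efforts': array([ 3.60532897e-03, -4.76267266e+01,  1.36968054e+00, -2.54953623e+01,
        1.18803864e-02,  4.92189545e-03, -1.48690685e-05]), 'position': array([ 0.26767315, -0.59171406,  0.23034614]), 'eef_rot': array([-8.57166987e-04,  9.77517270e-01,  2.10853482e-01, -2.48146070e-04]), 'wrist_force': array([-0.5945979 ,  0.19696626, -0.52084829]), 'wrist_torque': array([-0.03803461,  0.01719522, -0.01052635]), 'grasp_force': 0.0, 'grip_width': 0.08542531186282143} 0.0187
```

View pics/top0.png

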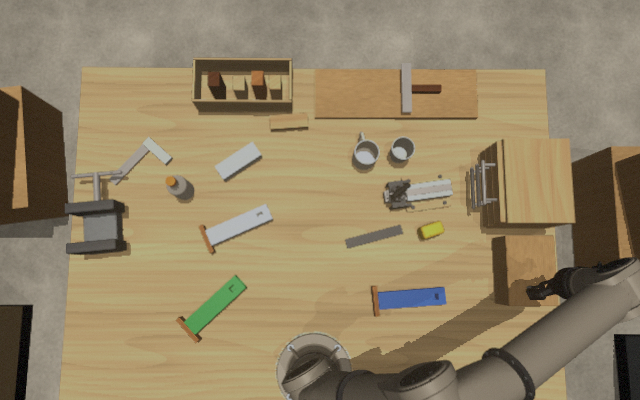

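View pics/side0.png

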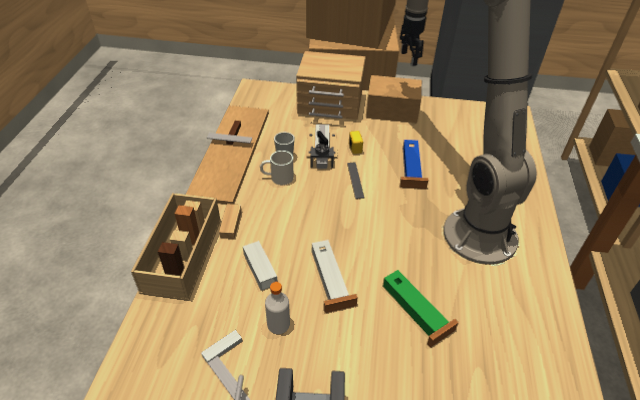

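Top view: what could be mistaken for the extension: silver sleeve with slot and wooden plate (237,228), silver offcut with no slot or plate (239,161), blue (410,299), green (213,307). I choose the silver one at (237,228). The fence is at (418,193), with its knob near (398,190). The next step is one close crop to check.

```bash
python3 - <<'E'
import cv2,numpy as np
t=cv2.imread('pics/top0.png');s=cv2.imread('pics/side0.png')
def c(im,x,y,w,h,k=5):
    o=cv2.resize(im[y:y+h,x:x+w],None,fx=k,fy=k,interpolation=cv2.INTER_CUBIC)
    for i in range(0,w,10):
        cv2.line(o,(i*k,0),(i*k,6),(0,0,255),1)
        if i%20==0: cv2.putText(o,str(x+i),(i*k,16),0,.35,(0,0,255),1)
    for j in range(0,h,10):
        cv2.line(o,(0,j*k),(6,j*k),(0,0,255),1)
        if j%20==0 and j: cv2.putText(o,str(y+j),(8,j*k+4),0,.35,(0,0,255),1)
    return o
a=np.vstack([c(t,195,198,80,60),c(t,375,165,80,60)])
b=np.vstack([c(s,290,235,80,80),c(s,300,115,40,60,10)[:200] if 0 else c(s,300,120,50,40,8)[:200]]) 
E
cat > crop.py <<'E'
import cv2,numpy as np
def c(im,x,y,w,h,k=5):
    o=cv2.resize(im[y:y+h,x:x+w],None,fx=k,fy=k,interpolation=cv2.INTER_CUBIC)
    for i in range(0,w,10):
        cv2.line(o,(i*k,0),(i*k,6),(0,0,255),1)
        if i%20==0: cv2.putText(o,str(x+i),(i*k,16),0,.35,(0,0,255),1)
    for j in range(0,h,10):
        cv2.line(o,(0,j*k),(6,j*k),(0,0,255),1)
        if j%20==0 and j: cv2.putText(o,str(y+j),(8,j*k+4),0,.35,(0,0,255),1)
    return o
E
python3 - <<'E'
from crop import *
t=cv2.imread('pics/top0.png');s=cv2.imread('pics/side0.png')
a=np.vstack([c(t,195,198,80,60),c(t,378,165,80,60)])
b=np.vstack([c(s,300,235,80,80),np.zeros((200,400,3),np.uint8)])
b[400:]=c(s,300,120,40,20,10) 
b=np.vstack([c(s,300,238,80,76,4)[:304,:320],c(s,300,120,40,37,8)[:296,:320]])
cv2.imwrite('pics/crop1.png',np.hstack([a,b]))
E
```

```text
(no output)
```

View pics/crop1.png

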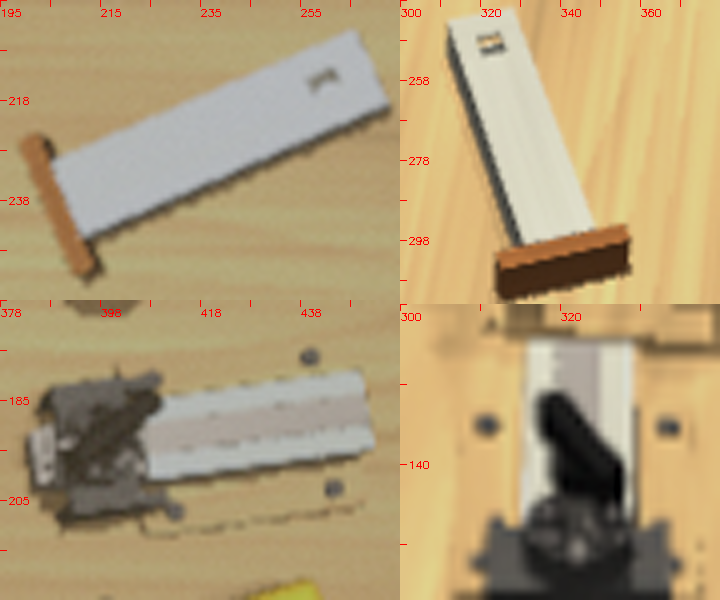

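Crop: the chosen sleeve is silver with the slot at top (259.6,213.6), wooden plate at its left end, and front corners at (266,204) and (273,219). Fence bar corners are (450,179), (452.7,195.4), (410.4,185) and (408,201), with the knob bar turned at about (393,197)–(408.6,184.6). I'll triangulate these, then refine by fitting edges in both views.

```bash
cat > vis.py <<'E'
import cv2,numpy as np
from scipy.optimize import least_squares
from rig import get_calibration
class Cam:
    def __init__(s,n):
        c=get_calibration(n);f=200/np.tan(np.radians(c['fov_y']/2))
        s.K=np.array([[f,0,c['cx']],[0,f,c['cy']],[0,0,1]]);s.d=c['dist'];s.r=np.array(c['rvec']);s.t=np.array(c['tvec'])
    def proj(s,P): return cv2.projectPoints(np.atleast_2d(P).astype(float),s.r,s.t,s.K,s.d)[0][:,0]
    def P(s): return np.hstack([cv2.Rodrigues(s.r)[0],s.t[:,None]])
    def und(s,p): return cv2.undistortPoints(np.array(p,float).reshape(-1,1,2),s.K,s.d)[:,0]
    def atz(s,p,z):
        R=cv2.Rodrigues(s.r)[0];o=-R.T@s.t;d=R.T@np.r_[s.und(p)[0],1];return o+d*(z-o[2])/d[2]
cams={n:Cam(n) for n in('top','side')}
def tri(pt,ps):
    a,b=cams['top'],cams['side'];X=cv2.triangulatePoints(a.P(),b.P(),a.und(pt).T,b.und(ps).T);return (X[:3]/X[3]).T
def toW(q,L):
    c,s=np.cos(q[2]),np.sin(q[2]);L=np.atleast_2d(L)
    return np.c_[q[0]+c*L[:,0]-s*L[:,1],q[1]+s*L[:,0]+c*L[:,1],L[:,2]]
def edges_fit(q0,edges,imgs,win=4,n=25,verb=True):
    """edges: {cam:[(A,B),...]} local metres; fit x,y,yaw to image gradients"""
    q=np.array(q0,float);mag={}
    for k,im in imgs.items():
        g=cv2.GaussianBlur(im.astype(np.float32),(0,0),.8)
        gx=[cv2.Sobel(g[:,:,i],cv2.CV_32F,1,0) for i in range(3)];gy=[cv2.Sobel(g[:,:,i],cv2.CV_32F,0,1) for i in range(3)]
        mag[k]=(np.stack(gx,-1),np.stack(gy,-1))
    for it in range(8):
        w=win if it<3 else 2.; obs=[]
        for k,es in edges.items():
            for A,B in es:
                L=np.linspace(A,B,n+2)[1:-1];u=cams[k].proj(toW(q,L));d=u[-1]-u[0];nn=np.array([-d[1],d[0]])/np.hypot(*d)
                t=np.arange(-w,w+.01,.25);S=(u[:,None]+t[None,:,None]*nn).astype(np.float32)
                G=sum(abs(cv2.remap(mag[k][0][:,:,c].copy(),S[...,0],S[...,1],1)*nn[0]+cv2.remap(mag[k][1][:,:,c].copy(),S[...,0],S[...,1],1)*nn[1]) for c in range(3))
                j=G.argmax(1);off=t[j];ok=(j>0)&(j<len(t)-1)&(G.max(1)>60)
                obs.append((k,L[ok],nn,(u[ok]+off[ok,None]*nn)@nn))
        f=lambda q:np.concatenate([cams[k].proj(toW(q,L))@nn-m for k,L,nn,m in obs if len(L)])
        r=least_squares(f,q,loss='soft_l1',f_scale=.5,x_scale=[.01,.01,.01]);q=r.x
    if verb:
        print('pose',(q[:2]*1e3).round(1),np.degrees(q[2]).round(2),'med|r|',np.median(abs(r.fun)).round(2),len(r.fun))
        for (k,L,nn,m) in obs: print(k,len(L),np.round(np.median(cams[k].proj(toW(q,L))@nn-m),2) if len(L) else '-',end='; ')
        print()
    return q
m=lambda *a:np.array(a)/1000.
EXT={'top':[(m(-25,-100,40),m(-25,98,40)),(m(25,-100,40),m(25,98,40)),(m(-25,-100,40),m(25,-100,40)),(m(-45,114,40),m(45,114,40))],
     'side':[(m(-25,-100,40),m(-25,98,40)),(m(25,-100,40),m(25,98,40)),(m(-25,-100,40),m(25,-100,40)),(m(-45,114,40),m(45,114,40))]}
FEN={'top':[(m(-25,-165,46),m(-25,-50,46)),(m(25,-165,46),m(25,-50,46)),(m(-25,-170,46),m(25,-170,46))],
     'side':[(m(-25,-165,46),m(-25,-65,46)),(m(25,-165,46),m(25,-65,46)),(m(-25,-170,46),m(25,-170,46))]}
E
python3 - <<'E'
from vis import *
np.set_printoptions(suppress=True,precision=4)
print(tri([[266,204],[273,219],[259.6,213.6],[199,226.6],[211,253.6]],[[328.75,240.5],[311.75,244.25],[322.75,248.75],[357.25,297.5],[324.25,304.25]]))
t=cams['top']
for p in ([450,179],[452.7,195.4],[410.4,185],[408,201]): print(t.atz(p,.046))
im={n:cv2.imread(f'pics/{n}0.png') for n in('top','side')}
f=t.atz([266,204],.04);g=t.atz([273,219],.04);b=t.atz([205,240],.04)
mid=(f+g)/2;d=mid-b;yaw=np.arctan2(-d[1],-d[0])-np.pi/2
q=edges_fit([mid[0]-np.sin(yaw)*.1,mid[1]+np.cos(yaw)*.1,yaw],EXT,im)
f1=(t.atz([450,179],.046)+t.atz([452.7,195.4],.046))/2;f2=(t.atz([410.4,185],.046)+t.atz([408,201],.046))/2
d=f2-f1;yf=np.arctan2(d[1],d[0])-np.pi/2
q0=[f1[0]-np.sin(yf)*.17,f1[1]+np.cos(yf)*.17,yf];print(q0)
qf=edges_fit(q0,FEN,im)
for Q,E,n in((q,EXT,'e'),(qf,FEN,'f')):
    for k in('top','side'): edges_fit(Q,{k:E[k]},im)
E
```

```text
[[ 0.4728  0.1447  0.0607]
 [ 0.4797  0.1269  0.0069]
 [ 0.4667  0.1644  0.0404]
 [ 0.3874  0.3402  0.0836]
 [ 0.3932  0.3202 -0.0034]]
[ 0.5769 -0.417   0.046 ]
[ 0.5262 -0.4235  0.046 ]
[ 0.5579 -0.2954  0.046 ]
[ 0.5084 -0.2869  0.046 ]
pose [437.3 228.3] 24.13 med|r| 0.24 199
top 25 -0.02; top 25 -0.26; top 25 0.01; top 25 0.0; side 25 -0.0; side 25 0.23; side 24 0.0; side 25 0.25; 
[np.float64(0.5275561416743826), np.float64(-0.25192738958084554), np.float64(0.1416164755330498)]
pose [ 531.3 -250.9] 7.65 med|r| 0.47 127
top 25 -0.28; top 25 0.47; top 25 -0.01; side 21 -0.52; side 6 0.72; side 25 -0.01; 
pose [437.7 228.3] 24.26 med|r| 0.02 100
top 25 0.0; top 25 0.0; top 25 0.01; top 25 0.01; 
pose [436.9 228.2] 23.93 med|r| 0.22 100
side 25 -0.0; side 25 -0.0; side 25 -0.22; side 25 0.04; 
pose [ 528.5 -251.2] 9.01 med|r| 0.26 75
top 25 -0.26; top 25 0.47; top 25 -0.01; 
pose [ 509.1 -253.7] 14.95 med|r| 0.52 64
side 16 -0.6; side 23 0.22; side 25 0.23;
```

Slot height came out at 40.4 mm, which matches, and the sleeve fit is good. The other corners were paired crosswise between the views (the side view is mirrored), so those heights mean nothing. The fence fit is poor, so I'll overlay it and look.

```bash
python3 - <<'E'
from vis import *
print(tri([[266,204],[273,219],[199,226.6],[211,253.6]],[[311.75,244.25],[328.75,240.5],[324.25,304.25],[357.25,297.5]]).round(4))
im={n:cv2.imread(f'pics/{n}0.png') for n in('top','side')}
q=[.5285,-.2512,np.radians(8.3)]
out=[]
for n,(x,y,w,h) in {'top':(380,172,80,37),'side':(300,112,66,48)}.items():
    k=10 if n=='top' else 8
    o=cv2.resize(im[n][y:y+h,x:x+w],None,fx=k,fy=k,interpolation=cv2.INTER_CUBIC)
    o2=o.copy()
    for A,B in FEN[n]+[(m(-40,-22,56),m(-40,22,56)),(m(40,-22,56),m(40,22,56)),(m(-40,22,56),m(40,22,56)),(m(-55,-170,10),m(-55,-30,10)),(m(55,-170,10),m(55,-30,10))]:
        p=((cams[n].proj(toW(q,[A,B]))-[x,y]+.5)*k).astype(int);cv2.line(o2,p[0].tolist(),p[1].tolist(),(0,255,0),1)
    c=np.array([24*np.r_[np.cos(a),np.sin(a)].tolist()+[76] if 0 else [24*np.cos(a),24*np.sin(a),76] for a in np.linspace(0,6.28,40)])/1e3
    p=((cams[n].proj(toW(q,c))-[x,y]+.5)*k).astype(int);cv2.polylines(o2,[p],True,(255,0,255),1)
    out.append(np.vstack([o2]) if n=='top' else o2)
W=max(o.shape[1] for o in out);out=[cv2.copyMakeBorder(o,0,0,0,W-o.shape[1],0) for o in out]
cv2.imwrite('pics/f1.png',np.vstack(out)[:600*2]); z=np.vstack(out);print(z.shape);cv2.imwrite('pics/f1.png',cv2.resize(z,None,fx=.79,fy=.79) if z.shape[0]>600 else z)
E
```

```text
[[0.4996 0.1462 0.032 ]
 [0.4529 0.1241 0.0324]
 [0.4313 0.3473 0.0367]
 [0.3489 0.3094 0.0325]]
(754, 800, 3)
```

View pics/f1.png

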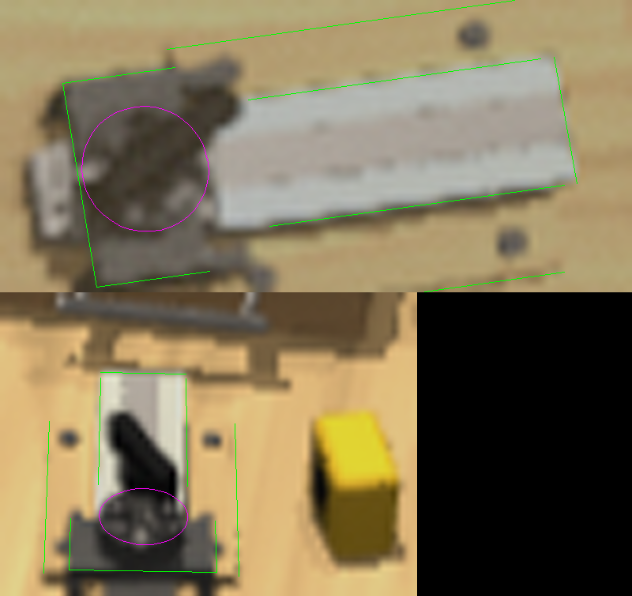

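The overlay fits: bar, bridge plate and boss circle line up within about 0.5 px in both views. I'll refine with a narrow window and the bridge edges, and measure the knob bar.

```bash
python3 - <<'E'
from vis import *
im={n:cv2.imread(f'pics/{n}0.png') for n in('top','side')}
F={'top':[(m(-25,-165,46),m(-25,-60,46)),(m(25,-165,46),m(25,-60,46)),(m(-25,-170,46),m(25,-170,46)),(m(-40,22,56),m(-40,-15,56)),],
   'side':[(m(-25,-165,46),m(-25,-100,46)),(m(25,-165,46),m(25,-100,46)),(m(-40,22,56),m(-40,-10,56)),(m(40,22,56),m(40,-10,56)),(m(-35,22,56),m(35,22,56))]}
q=[.5285,-.2512,np.radians(8.3)]
qf=edges_fit(q,F,im,win=2); edges_fit(q,{'top':F['top']},im,win=2); edges_fit(q,{'top':F['top'][:3]},im,win=2);edges_fit(q,{'side':F['side']},im,win=2)
# knob bar, dark pixels: fit by template of projected box
import itertools
def cost(turn,n,qf=qf):
    c=np.array([[sx*7,sy*31,z] for sx in(-1,1) for sy in(-1,1) for z in(104,126)])/1e3
    qq=[qf[0],qf[1],qf[2]-turn]
    p=cams[n].proj(toW(qq,c)).astype(np.float32)
    mask=np.zeros((400*4,640*4),np.uint8);cv2.fillConvexPoly(mask,((cv2.convexHull(p)[:,0]+.5)*4).astype(np.int32),255)
    mk=cv2.resize(mask,(640,400),interpolation=cv2.INTER_AREA)/255.
    g=im[n].max(2).astype(float);return (g*mk).sum()/mk.sum()
for n in('top','side'):
    T=np.arange(-.9,.91,.05);C=[cost(t,n) for t in T];i=np.argsort(C)[:4];print(n,T[i].round(2),np.array(C)[i].round(1))
E
```

```text
pose [ 529.5 -251.1] 8.38 med|r| 0.49 169
top 25 -0.25; top 25 0.26; top 25 0.0; top 0 -; side 25 0.26; side 10 0.76; side 25 -0.49; side 25 1.26; side 9 1.5; 
pose [ 528.4 -251.2] 9.1 med|r| 0.25 75
top 25 -0.25; top 25 0.25; top 25 0.0; top 0 -; 
pose [ 528.4 -251.2] 9.1 med|r| 0.25 75
top 25 -0.25; top 25 0.25; top 25 0.0; 
pose [ 527.5 -239.8] 8.0 med|r| 0.47 115
side 22 -0.89; side 20 1.61; side 25 -0.47; side 25 0.28; side 23 -0.01; 
top [-0.6  -0.55 -0.65 -0.7 ] [67.3 67.7 67.9 68.8]
side [-0.3  -0.35 -0.25 -0.2 ] [41.9 42.4 43.2 45.7]
```

Fence is at about (529,−251) mm, yaw about 8.7°. The sleeve is at (437,228) mm, yaw 24.1°. Now a delta helper, and the legs to above the sleeve's grasp point.

```bash
cat > d.py <<'E'
import sys,numpy as np
from scipy.spatial.transform import Rotation as R
from rig import get_obs
# usage: d.py x,y,z,psi_deg ...   (mm) ; pure shifts then final turn per waypoint
o=get_obs();p=o['position']*1e3;q=o['eef_rot'];r=R.from_quat([q[1],q[2],q[3],q[0]])
X=r.as_matrix()[:,0];print('t',round(o['time'],2),'pos',p.round(1),'psi',np.degrees(np.arctan2(X[1],X[0])).round(2),'F',o['wrist_force'].round(1),'M',o['wrist_torque'].round(2),'w',round(o['grip_width']*1e3,1),'j',o['joint_pos'].round(2))
for a in sys.argv[1:]:
    v=np.array([float(s) for s in a.split(',')]);s=r.inv().apply(v[:3]-p)
    t=R.from_euler('z',v[3],degrees=True)*R.from_euler('x',180,degrees=True)
    print('shift mm',s.round(1),'rows>=',int(np.ceil(np.linalg.norm(s)/48)),'turn',(r.inv()*t).as_rotvec(degrees=True).round(2));p=v[:3];r=t
E
python3 d.py 520,-150,250,24.35 421,265,180,24.35 421,265,180,114.1
```

```text
t 0.1 pos [ 267.7 -591.7  230.3] psi 24.34 F [-0.6  0.2 -0.5] M [-0.04  0.02 -0.01] w 85.4 j [ 1.05  0.4   0.05  1.54 -0.02  1.21 -0.05]
shift mm [ 412.  -298.5  -19.2] rows>= 11 turn [-0.1   0.01 -0.01]
shift mm [  80.9 -418.9   70. ] rows>= 10 turn [0. 0. 0.]
shift mm [0. 0. 0.] rows>= 0 turn [ -0.     0.   -89.75]
```

Emit:
carry_out(commands=[0.0375,-0.0271,-0.0018,0,0,0,0.0375,-0.0271,-0.0018,0,0,0,0.0375,-0.0271,-0.0018,0,0,0,0.0375,-0.0271,-0.0018,0,0,0,0.0375,-0.0271,-0.0018,0,0,0,0.0375,-0.0271,-0.0018,0,0,0,0.0375,-0.0271,-0.0018,0,0,0,0.0375,-0.0271,-0.0018,0,0,0,0.0375,-0.0271,-0.0018,0,0,0,0.0375,-0.0271,-0.0018,0,0,0,0.0375,-0.0271,-0.0018,0,0,0,0.009,-0.0465,0.0078,0,0,0,0.009,-0.0465,0.0078,0,0,0,0.009,-0.0465,0.0078,0,0,0,0.009,-0.0465,0.0078,0,0,0,0.009,-0.0465,0.0078,0,0,0,0.009,-0.0465,0.0078,0,0,0,0.009,-0.0465,0.0078,0,0,0,0.009,-0.0465,0.0078,0,0,0,0.009,-0.0465,0.0078,0,0,0], jaw=1)

```text
time: 2.1
position: [0.4213, 0.2654, 0.1804]
eef_rot: [0.0, 0.978, 0.211, 0.0]
wrist_force: [0.7, -0.5, 0.0]
grip_width: 0.0854
grasp_force: 0.0
```

Emit:
carry_out(commands=[0,0,0,0,0,-8.16,0,0,0,0,0,-8.16,0,0,0,0,0,-8.16,0,0,0,0,0,-8.16,0,0,0,0,0,-8.16,0,0,0,0,0,-8.16,0,0,0,0,0,-8.16,0,0,0,0,0,-8.16,0,0,0,0,0,-8.16,0,0,0,0,0,-8.16,0,0,0,0,0,-8.16,0,0,0,0,0,0])

```text
time: 3.3
position: [0.422, 0.2637, 0.1805]
eef_rot: [-0.0, 0.544, 0.839, -0.0]
wrist_force: [0.1, 0.2, -0.0]
grip_width: 0.0851
grasp_force: 0.0
```

```bash
python3 d.py 421,265,60,114.1 421,265,7,114.1; python3 - <<'E'
# fence unobstructed? new top picture, fence yaw from long edges only
from rig import grab_frame
import cv2
for n in('top','side'): cv2.imwrite(f'pics/{n}1.png',grab_frame(n)[:,:,::-1])
from vis import *
im={n:cv2.imread(f'pics/{n}1.png') for n in('top','side')}
for L in(-60,-80):
  for w in (1.5,3):
    edges_fit([.5285,-.2512,np.radians(8.3)],{'top':[(m(-25,-165,46),m(-25,L,46)),(m(25,-165,46),m(25,L,46)),(m(-25,-170,46),m(25,-170,46))]},im,win=w)
E
```

```text
t 3.3 pos [422.  263.7 180.5] psi 114.08 F [ 0.1  0.2 -0. ] M [ 0.02  0.02 -0.02] w 85.1 j [ 0.07  0.25 -0.82  1.94  0.21  1.04 -0.42]
shift mm [  1.5  -0.3 120.5] rows>= 3 turn [-0.05  0.   -0.02]
shift mm [ 0. -0. 53.] rows>= 2 turn [0. 0. 0.]
pose [ 528.6 -251.1] 9.0 med|r| 0.26 75
top 25 -0.24; top 25 0.25; top 25 -0.01; 
pose [ 528.4 -251.1] 9.12 med|r| 0.3 75
top 25 -0.23; top 25 0.3; top 25 -0.01; 
pose [ 528.  -251.4] 9.28 med|r| 0.29 75
top 25 -0.26; top 25 0.25; top 25 0.04; 
pose [ 528.  -251.2] 9.26 med|r| 0.28 75
top 25 -0.23; top 25 0.28; top 25 0.0;
```

Emit:
carry_out(commands=[0.0005,0,0.04,0,0,0,0.0005,0,0.04,0,0,0,0.0005,0,0.04,0,0,0,0,0,0.025,0,0,0,0,0,0.02,0,0,0,0,0,0.008,0,0,0,0,0,0,0,0,0])

```text
time: 4.1
position: [0.4209, 0.2651, 0.0071]
eef_rot: [-0.0, 0.544, 0.839, -0.001]
wrist_force: [-0.9, 0.5, -0.1]
grip_width: 0.0854
grasp_force: 0.0
```

Emit:
carry_out(commands=[0,0,0,0,0,0,0,0,0,0,0,0,0,0,0,0,0,0,0,0,0,0,0,0,0,0,0,0,0,0,0,0,0,0,0,0,0,0,0,0,0,0,0,0,0,0,0,0], jaw=0)

```text
time: 4.9
position: [0.4221, 0.2657, 0.0091]
eef_rot: [0.001, 0.544, 0.839, 0.0]
wrist_force: [-1.3, -1.7, 5.0]
grip_width: 0.0496
grasp_force: 64.1
```

Emit:
carry_out(commands=[0,0,-0.015,0,0,0,0,0,-0.025,0,0,0,0,0,-0.02,0,0,0,0,0,0,0,0,5,0,0,0,0,0,5.1,0,0,0,0,0,5,0,0,0,0,0,0])

```text
time: 5.6
position: [0.4216, 0.2653, 0.0687]
eef_rot: [0.0, 0.649, 0.76, 0.0]
wrist_force: [0.7, 0.6, -2.7]
grip_width: 0.0492
grasp_force: 63.3
```

```bash
python3 d.py 496,-44,67,99 496,-44,30,99
```

```text
t 5.6 pos [421.6 265.3  68.7] psi 99.01 F [ 0.7  0.6 -2.7] M [0.03 0.   0.04] w 49.2 j [-0.07  0.39 -0.69  2.04  0.34  0.82 -0.8 ]
shift mm [-317.1   25.     1.8] rows>= 7 turn [0.06 0.02 0.01]
shift mm [ 0. -0. 37.] rows>= 1 turn [0. 0. 0.]
```

Emit:
carry_out(commands=[-0.02,0.0015,0,0,0,0,-0.04,0.0032,0,0,0,0,-0.043,0.0034,0,0,0,0,-0.043,0.0034,0,0,0,0,-0.043,0.0034,0,0,0,0,-0.043,0.0034,0,0,0,0,-0.043,0.0034,0,0,0,0,-0.03,0.0023,0,0,0,0,-0.012,0.001,0,0,0,0,0,0,0.02,0,0,0,0,0,0.02,0,0,0,0,0,0,0,0,0,0,0,0,0,0,0])

```text
time: 6.9
position: [0.4957, -0.0427, 0.0282]
eef_rot: [-0.0, 0.649, 0.761, 0.0]
wrist_force: [-0.2, 0.1, -2.8]
grip_width: 0.049
grasp_force: 63.3
```

```bash
python3 d.py; python3 - <<'E'
from rig import grab_frame
from crop import *
im={}
for n in('top','side'): im[n]=grab_frame(n)[:,:,::-1].copy(); cv2.imwrite(f'pics/{n}2.png',im[n])
a=c(im['top'],310,165,150,60,5);b=c(im['side'],285,110,90,60,5)
b=cv2.copyMakeBorder(b,0,0,0,750-450,0);cv2.imwrite('pics/c2.png',np.vstack([a,b]))
E
```

```text
t 6.9 pos [495.7 -42.7  28.2] psi 99.13 F [-0.2  0.1 -2.8] M [ 0.08 -0.    0.03] w 49.0 j [ 0.47  0.44 -0.56  2.07  0.35  0.73 -0.16]
```

View pics/c2.png

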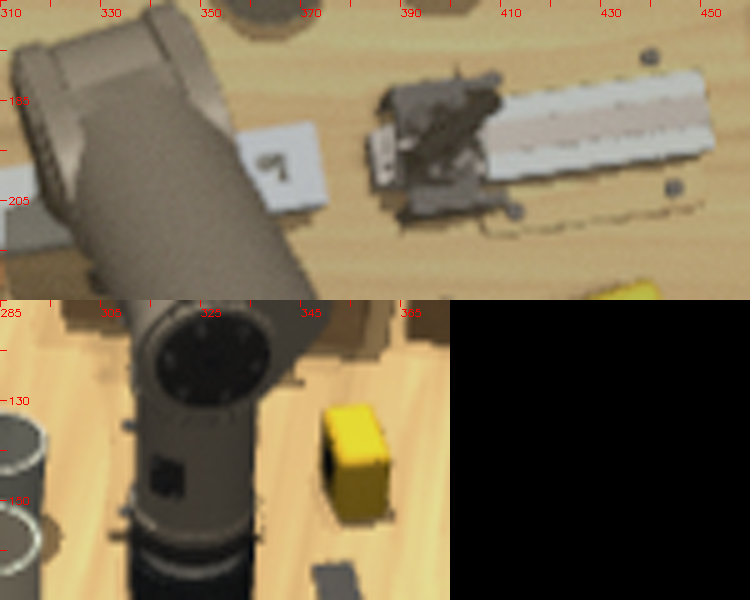

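Top view: the sleeve's front end is at px (358–374,190–208) with the slot at (365,199), in line with the spigot tip at (386,197). I'll measure the sleeve's axis against the fence's.

```bash
python3 - <<'E'
from vis import *
im={'top':cv2.imread('pics/top2.png')}
qf=edges_fit([.5285,-.2512,np.radians(9)],{'top':[(m(-25,-165,46),m(-25,-60,46)),(m(25,-165,46),m(25,-60,46)),(m(-25,-170,46),m(25,-170,46))]},im,win=1.5)
h=.02
o=np.array([0,0,h])
E=[(m(-25,-99,40)+o,m(-25,-65,40)+o),(m(25,-99,40)+o,m(25,-75,40)+o),(m(-25,-100,40)+o,m(25,-100,40)+o)]
y=np.radians(9.13);q0=[.4957+.04*np.sin(y),-.0427-.04*np.cos(y),y]
for hh in (.018,.022):
    E2=[(A+[0,0,hh-h],B+[0,0,hh-h]) for A,B in E]
    q=edges_fit(q0,{'top':E2},im,win=2.5)
    f=toW(q,m(0,-100,0))[0];R=np.array([[np.cos(qf[2]),np.sin(qf[2])],[-np.sin(qf[2]),np.cos(qf[2])]])
    print('front in fence mm',(R@(f[:2]-qf[:2])*1e3).round(1),'origin',(R@(q[:2]-qf[:2])*1e3).round(1),'tcp in ext', )
# tcp in fence
print('tcp in fence',(R@(np.array([.4957,-.0427])-qf[:2])*1e3).round(1))
# spigot tip check
E

```

```text
pose [ 528.4 -251.1] 9.07 med|r| 0.27 75
top 25 -0.24; top 25 0.26; top 25 -0.03; 
pose [502.9 -82.7] 9.49 med|r| 0.24 75
top 25 -0.01; top 25 -0.0; top 25 0.0; 
front in fence mm [ 2.  70.3] origin [  1.3 170.3] tcp in ext
pose [501.9 -82.2] 9.72 med|r| 0.25 75
top 25 -0.0; top 25 -0.0; top 25 0.01; 
front in fence mm [ 1.5 70.9] origin [  0.4 170.9] tcp in ext
tcp in fence [  0.5 211. ]
```

Sleeve front sits about +1.7 mm in fence x, yaw matches to about 0.5°, and there are 100 mm to go to home. Shift −1.5 mm, lower to about 1 mm above the table, and begin the insertion.

Emit:
carry_out(commands=[0,-0.0015,0.01,0,0,0,0,0,0.008,0,0,0,-0.015,0,0,0,0,0,-0.015,0,0,0,0,0,0,0,0,0,0,0])

```text
time: 7.5
position: [0.4989, -0.076, 0.0093]
eef_rot: [0.0, 0.651, 0.759, -0.001]
wrist_force: [0.1, -1.1, -3.2]
grip_width: 0.0491
grasp_force: 63.5
```

Emit:
carry_out(commands=[-0.005,0,0,0,0,0,-0.005,0,0,0,0,0,-0.005,0,0,0,0,0,0,0,0,0,0,0])

```text
time: 7.9
position: [0.5015, -0.0891, 0.0099]
eef_rot: [0.0, 0.65, 0.76, -0.0]
wrist_force: [-1.1, -0.7, -3.3]
grip_width: 0.0492
grasp_force: 63.5
```

```bash
python3 d.py; python3 - <<'E'
from rig import grab_frame
cam=grab_frame('top')[:,:,::-1].copy()
from vis import *
cv2.imwrite('pics/top3.png',cam);im={'top':cam}
qf=[.5284,-.2511,np.radians(9.07)];R=np.array([[np.cos(qf[2]),np.sin(qf[2])],[-np.sin(qf[2]),np.cos(qf[2])]])
h=np.array([0,0,.002]);y=qf[2]
for w in(2,):
    E=[(m(-25,-99,40)+h,m(-25,-60,40)+h),(m(25,-99,40)+h,m(25,-75,40)+h),(m(-25,-100,40)+h,m(25,-100,40)+h)]
    g=toW(qf,m(0,125,0))[0]
    q=edges_fit([g[0],g[1],y],{'top':E},im,win=3)
    f=toW(q,m(0,-100,0))[0];print('front in fence',(R@(f[:2]-np.array(qf[:2]))*1e3).round(1),np.degrees(q[2]))
E
```

```text
t 7.9 pos [501.5 -89.1   9.9] psi 98.96 F [-1.1 -0.7 -3.3] M [ 0.02 -0.01 -0.06] w 49.2 j [ 0.53  0.48 -0.53  2.05  0.38  0.7  -0.09]
pose [ 516.2 -127.9] 3.81 med|r| 0.25 68
top 18 0.25; top 25 -0.5; top 25 0.01; 
front in fence [-1.8 24. ] 3.808068598263047
```

The sleeve is 11 mm over the stepped tip with no force. Continue slowly onto the full section.

Emit:
carry_out(commands=[-0.002,0,0,0,0,0,-0.002,0,0,0,0,0,-0.002,0,0,0,0,0,-0.002,0,0,0,0,0,0,0,0,0,0,0])

```text
time: 8.45
position: [0.5028, -0.095, 0.0099]
eef_rot: [-0.0, 0.649, 0.761, 0.0]
wrist_force: [0.2, -0.6, -3.4]
grip_width: 0.0493
grasp_force: 63.4
```

```bash
python3 d.py
```

```text
t 8.45 pos [502.8 -95.    9.9] psi 99.13 F [ 0.2 -0.6 -3.4] M [ 0.08 -0.11  0.08] w 49.3 j [ 0.54  0.49 -0.53  2.04  0.38  0.7  -0.07]
```

Emit:
carry_out(commands=[-0.004,0,0,0,0,0,-0.004,0,0,0,0,0,-0.004,0,0,0,0,0,-0.004,0,0,0,0,0,0,0,0,0,0,0])

```text
time: 8.95
position: [0.506, -0.1134, 0.0101]
eef_rot: [0.001, 0.65, 0.76, 0.0]
wrist_force: [2.7, -1.8, -3.0]
grip_width: 0.0489
grasp_force: 63.4
```

Emit:
carry_out(commands=[-0.004,0,0,0,0,0,-0.004,0,0,0,0,0,-0.004,0,0,0,0,0,-0.004,0,0,0,0,0,0,0,0,0,0,0])

```text
time: 9.45
position: [0.5083, -0.1289, 0.01]
eef_rot: [0.001, 0.65, 0.76, 0.0]
wrist_force: [3.4, 0.2, -4.3]
grip_width: 0.049
grasp_force: 63.4
```

```bash
python3 d.py
```

```text
t 9.45 pos [ 508.3 -128.9   10. ] psi 98.97 F [ 3.4  0.2 -4.3] M [ 0.   -0.59  0.37] w 49.0 j [ 0.59  0.5  -0.52  2.02  0.38  0.72 -0.01]
```

Emit:
carry_out(commands=[-0.004,0,0,0,0,0,-0.004,0,0,0,0,0,-0.003,0,0,0,0,0,-0.002,0,0,0,0,0,0,0,0,0,0,0])

```text
time: 9.95
position: [0.5101, -0.1412, 0.01]
eef_rot: [0.0, 0.65, 0.76, 0.0]
wrist_force: [3.8, 2.3, -4.5]
grip_width: 0.0489
grasp_force: 63.4
```

```bash
python3 d.py
```

```text
t 9.95 pos [ 510.1 -141.2   10. ] psi 98.99 F [ 3.8  2.3 -4.5] M [ 0.27 -0.71  0.32] w 48.9 j [ 0.61  0.51 -0.52  2.    0.38  0.72  0.01]
```

Emit:
carry_out(commands=[-0.001,0,0,0,0,0,-0.001,0,0,0,0,0,-0.001,0,0,0,0,0,0,0,0,0,0,0])

```text
time: 10.35
position: [0.5105, -0.1437, 0.01]
eef_rot: [0.0, 0.649, 0.761, 0.0]
wrist_force: [3.7, 2.2, -3.4]
grip_width: 0.0491
grasp_force: 63.4
```

Emit:
carry_out(commands=[-0.001,0,0,0,0,0,-0.001,0,0,0,0,0,-0.001,0,0,0,0,0,0,0,0,0,0,0])

```text
time: 10.75
position: [0.5105, -0.1438, 0.0099]
eef_rot: [-0.001, 0.649, 0.761, 0.001]
wrist_force: [2.8, 7.0, -2.0]
grip_width: 0.0495
grasp_force: 63.7
```

Emit:
carry_out(commands=[-0.001,0,0,0,0,0,-0.001,0,0,0,0,0,-0.001,0,0,0,0,0,0,0,0,0,0,0])

```text
time: 11.15
position: [0.5104, -0.1438, 0.0099]
eef_rot: [-0.003, 0.649, 0.761, 0.002]
wrist_force: [0.6, 14.0, 1.3]
grip_width: 0.049
grasp_force: 64.0
```

Emit:
carry_out(commands=[0,0,0,0,0,0,0,0,0,0,0,0,0,0,0,0,0,0,0,0,0,0,0,0], jaw=1)

```text
time: 11.55
position: [0.5105, -0.151, 0.0099]
eef_rot: [-0.0, 0.65, 0.76, -0.001]
wrist_force: [-0.1, 0.5, -0.0]
grip_width: 0.0853
grasp_force: 0.0
```

```bash
python3 d.py
```

```text
t 11.55 pos [ 510.5 -151.     9.9] psi 98.89 F [-0.1  0.5 -0. ] M [ 0.06 -0.02  0.  ] w 85.3 j [ 0.63  0.51 -0.52  2.    0.38  0.73  0.03]
```

The stop is hard: the TCP didn't move while the force rose to 14 N, so the sleeve is home. Lift off, clear the view, then check it and measure the knob.

Emit:
carry_out(commands=[0,0,-0.04,0,0,0,0,0,-0.045,0,0,0,0,0,-0.045,0,0,0,0,0,-0.04,0,0,0,0.045,0,0,0,0,0,0.045,0,0,0,0,0,0.045,0,0,0,0,0,0.045,0,0,0,0,0,0,0,0,0,0,0])

```text
time: 12.45
position: [0.4817, 0.0347, 0.1806]
eef_rot: [-0.0, 0.646, 0.764, 0.001]
wrist_force: [-0.4, -0.7, 0.2]
grip_width: 0.0856
grasp_force: 0.0
```

```bash
python3 d.py; python3 - <<'E'
from rig import grab_frame
from crop import *
import numpy as np
im={}
for n in('top','side'):
    im[n]=np.mean([grab_frame(n)[:,:,::-1].astype(float) for _ in range(3)],0).astype(np.uint8); cv2.imwrite(f'pics/{n}4.png',im[n])
a=c(im['top'],340,165,130,50,6);b=c(im['side'],285,115,75,50,6)
b=cv2.copyMakeBorder(b,0,0,0,780-450,0);cv2.imwrite('pics/c4.png',np.vstack([a,b]))
from vis import *
h=np.zeros(3);E=[(m(-25,-75,40),m(-25,98,40)),(m(25,-75,40),m(25,98,40)),(m(-45,114,40),m(45,114,40))]
qf=[.5284,-.2511,np.radians(9.07)];g=toW(qf,m(0,70,0))[0]
E=[(m(-25,-40,40),m(-25,98,40)),(m(25,-40,40),m(25,98,40)),(m(-45,114,40),m(45,114,40))]
q=edges_fit([g[0],g[1],qf[2]],{'top':E},im,win=2.5)
R=np.array([[np.cos(qf[2]),np.sin(qf[2])],[-np.sin(qf[2]),np.cos(qf[2])]]);print('ext in fence',(R@(q[:2]-np.array(qf[:2]))*1e3).round(1))
E
```

```text
t 12.45 pos [481.7  34.7 180.6] psi 99.57 F [-0.4 -0.7  0.2] M [-0.06 -0.03 -0.02] w 85.6 j [ 0.5   0.2  -0.74  1.97  0.16  1.03 -0.14]
pose [ 517.5 -178.2] 8.77 med|r| 0.24 75
top 25 -0.0; top 25 0.0; top 25 0.0; 
ext in fence [ 0.7 73.7]
```

View pics/c4.png

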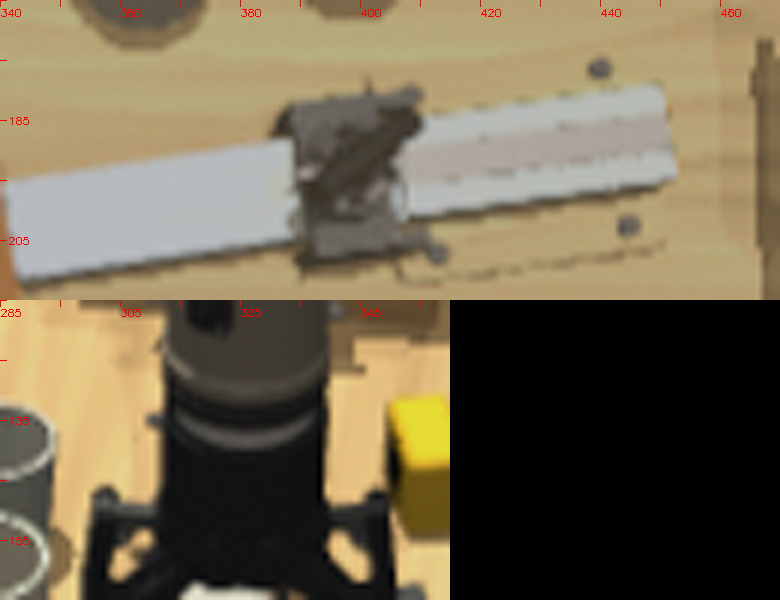

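The sleeve looks seated through the cheeks, and the knob bar is visible. The rear edge fit says y = 73.7 against 70 expected, so I'll check the intensity profile along the axis against the starting picture.

```bash
python3 - <<'E'
from vis import *
def prof(f,q):
    im=cv2.imread(f).astype(np.float32);ys=np.arange(86,130,2.)
    out=0
    for x in(-15,-8,0,8,15):
        p=cams['top'].proj(toW(q,np.c_[np.full(len(ys),x),ys,np.full(len(ys),40)]/1e3)).astype(np.float32)
        out=out+cv2.remap(im,p[:,0].reshape(-1,1),p[:,1].reshape(-1,1),1)[:,0]/5
    return out[:,0].round(0).astype(int),out[:,2].round(0).astype(int)
qf=[.5284,-.2511,np.radians(9.07)];g=toW(qf,m(0,70,0))[0]
print('y from 86 step 2')
for r in prof('pics/top0.png',[.4373,.2283,np.radians(24.2)]): print(r)
for r in prof('pics/top4.png',[g[0],g[1],qf[2]]): print(r)
# knob bar: dark mask PCA at z~126 plane
im=cv2.imread('pics/top4.png');gx=cv2.cvtColor(im,cv2.COLOR_BGR2GRAY)
a=gx[178:208,384:412];print(a)
E
```

```text
y from 86 step 2
[185 185 185 184 185 184 171 140  92  73  65  64  69  77  94 108 117 118
 118 118 118 118]
[181 180 180 180 181 180 175 168 161 157 154 154 157 160 166 172 178 179
 179 180 180 179]
[189 189 189 189 189 183 162 126  86  70  67  68  67  62  59  74  93 108
 113 114 110 103]
[182 182 182 182 182 179 173 166 161 158 157 159 157 141 123 130 156 174
 179 177 170 158]
[[162 161 163 161 161 162 161 162 161 161 162 160 161 162 161 161 147 134
  157 160 160 160 160 155 148 156 161 160]
 [165 165 165 164 164 164 163 164 163 164 164 164 163 164 164 164 148 115
  148 160 158 152 143 129 119 130 147 162]
 [166 166 166 167 166 165 166 166 166 161 148 145 150 150 147 148 127  94
  122 137 134 125 113  99  99 103 130 161]
 [166 166 166 163 151 153 150 147 145 137 116 110 118 116 112 111 102 101
  101 102 102 101 102 101 100 102 128 161]
 [165 164 158 138 109 119 116 111 106 105 101 101 100 101 101  99 100 101
   95  88  90  87  86  82  90 118 149 163]
 [159 154 134  93  82 103 101 102 103 102 101 104 102  99 102 100 100  98
   91  64  65  61  60  56  70 110 149 160]
 [153 140  95  56
[... 2091 characters left out ...]
185 185 186 168 124 122 103  75  77  84  88  86  87  88  87  87  93 104
  100 101 103 102 103 101  99  98  99 117]
 [186 186 186 177 149 122 107  81  90 101 101 102 103 104 101 103 102 101
  100 100 103 105 108 103 107 106 106 132]
 [171 166 162 155 137 100  91  81  88 101 101 103 102 103 102 102 101 103
  100 101 101 109 113 102 102 101 102 119]
 [125 113 105  89  80  80  77  71  83 102 100 101 103 101 103 102 103 105
  105 103  92  89  93  92  91  89  89 103]
 [ 89  92  92  89  90  88  77  64  79 104 106 105 103  94  89  86  86  89
   90  88  72  62  66  70  79  89  84  87]
 [136 138 134 127 115  80  62  58  69  88  90  90  84  73  62  54  54  54
   59  64  65  66  68  86  95 120 124  91]]
```

The tube/plate joint lies at 99.3 in the home frame, against 100 in the reference picture, so the sleeve is home within 1 mm (the rear edge fit had caught the shadow). Next: triangulate the knob bar's ends for height and angle, and plan the move.

```bash
python3 - <<'E'
from vis import *
X=tri([[408,184],[391.5,200.5]],[[319.4,131.4],[327.5,140.75]])*1e3;print(X.round(1));d=X[0]-X[1];print('bar yaw',np.degrees(np.arctan2(d[1],d[0]))%180-90, X.mean(0).round(1),np.linalg.norm(d))
E
python3 d.py 482,35,180,36 528.5,-251,180,36 528.5,-251,107,36
```

```text
[[ 544.3 -271.9  125.5]
 [ 502.8 -223.2  126.9]]
bar yaw 40.40257296416286 [ 523.6 -247.5  126.2] 64.04500490765666
t 12.75 pos [483.1  26.3 179.7] psi 98.82 F [-0.6  0.4 -0.4] M [ 0.04 -0.01  0.06] w 85.5 j [ 0.51  0.2  -0.73  1.97  0.16  1.03 -0.14]
shift mm [ 8.7  0.3 -0.3] rows>= 1 turn [-1.000e-02  4.000e-02  6.282e+01]
shift mm [-130.5  258.7    0. ] rows>= 7 turn [0. 0. 0.]
shift mm [ 0. -0. 73.] rows>= 2 turn [0. 0. 0.]
```

Bar height is 126 mm and length 64 mm, which fits the text. Bar yaw is about 40°, so turn ≈ −0.54. The tool's x must lie along the bar: psi = 99° − turn, i.e. 129° now.

```bash
python3 d.py 528,-250.5,180,98.8 528,-250.5,180,129 
```

```text
t 12.75 pos [483.1  26.3 179.7] psi 98.82 F [-0.6  0.4 -0.4] M [ 0.04 -0.01  0.06] w 85.5 j [ 0.51  0.2  -0.73  1.97  0.16  1.03 -0.14]
shift mm [-2.804e+02  1.900e+00 -2.000e-01] rows>= 6 turn [-0.03  0.03  0.02]
shift mm [0. 0. 0.] rows>= 0 turn [  0.    0.  -30.2]
```

Emit:
carry_out(commands=[-0.03,0,0,0,0,0,-0.045,0,0,0,0,0,-0.045,0.001,0,0,0,0,-0.045,0.001,0,0,0,0,-0.045,0,0,0,0,0,-0.04,0,0,0,0,0,-0.03,0,0,0,0,0,0,0,0,0,0,-7.5,0,0,0,0,0,-7.5,0,0,0,0,0,-7.5,0,0,0,0,0,-7.7,0,0,0,0,0,0,0,0,0,0,0,0])

```text
time: 14.05
position: [0.5283, -0.2492, 0.1796]
eef_rot: [-0.0, 0.431, 0.902, -0.0]
wrist_force: [0.4, -0.2, 0.9]
grip_width: 0.0854
grasp_force: 0.0
```

```bash
python3 d.py 528,-250.5,107,129 
```

```text
t 14.05 pos [ 528.3 -249.2  179.6] psi 128.94 F [ 0.4 -0.2  0.9] M [-0.04 -0.02 -0.01] w 85.4 j [ 0.89  0.39 -0.67  1.74  0.27  1.1   0.82]
shift mm [-0.9 -1.  72.6] rows>= 2 turn [-0.02 -0.02 -0.06]
```

Emit:
carry_out(commands=[0,-0.001,0.03,0,0,0,0,0,0.025,0,0,0,0,0,0.0175,0,0,0,0,0,0,0,0,0])

```text
time: 14.45
position: [0.5256, -0.2486, 0.1048]
eef_rot: [-0.003, 0.43, 0.903, -0.0]
wrist_force: [-0.9, -0.0, -0.0]
grip_width: 0.0854
grasp_force: 0.0
```

Emit:
carry_out(commands=[0,0,0,0,0,0,0,0,0,0,0,0,0,0,0,0,0,0,0,0,0,0,0,0,0,0,0,0,0,0,0,0,0,0,0,0,0,0,0,0,0,0,0,0,0,0,0,0,0,0,0,0,0,0,0,0,0,0,0,0], jaw=0)

```text
time: 15.45
position: [0.5275, -0.2497, 0.1074]
eef_rot: [-0.0, 0.429, 0.903, -0.001]
wrist_force: [-4.2, -4.3, 3.0]
grip_width: 0.0212
grasp_force: 58.7
```

```bash
python3 d.py; python3 - <<'E'
from rig import grab_frame
from crop import *
a=c(grab_frame('top')[:,:,::-1],350,150,110,70,7);cv2.imwrite('pics/c5.png',a)
E
```

```text
t 15.45 pos [ 527.5 -249.7  107.4] psi 129.17 F [-4.2 -4.3  3. ] M [-0.98  0.75 -0.01] w 21.2 j [ 0.86  0.47 -0.64  1.81  0.33  0.97  0.77]
```

View pics/c5.png

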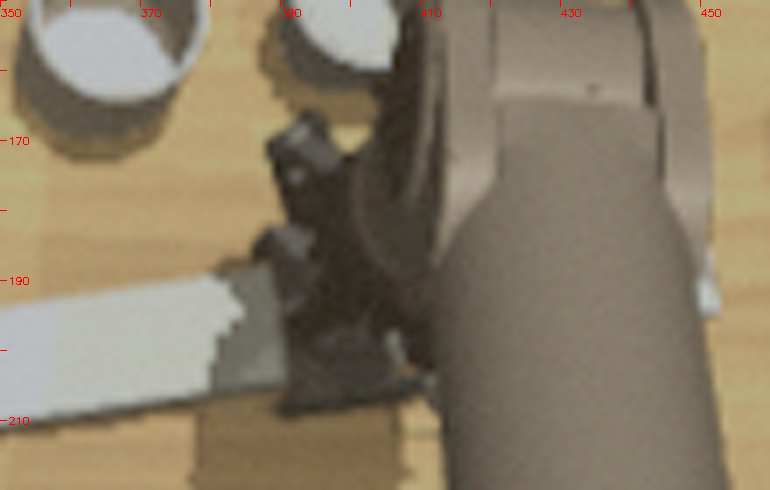

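Width is 21 mm instead of 14, with a 6 N side force: probably the tips are caught on the hub, or the bar is skewed. The picture (arm covers the knob at about (398,195)) doesn't settle it. Reopen, raise 5 mm, shift 2 mm to −y, and close again.

Emit:
carry_out(commands=[0,0,0,0,0,0,0,0,0,0,0,0,0,0,0,0,0,0,0,-0.002,-0.005,0,0,0,0,0,0,0,0,0], jaw=0.6)

```text
time: 16.0
position: [0.527, -0.25, 0.1131]
eef_rot: [0.001, 0.429, 0.903, 0.0]
wrist_force: [-0.0, 0.2, -0.4]
grip_width: 0.0514
grasp_force: 0.0
```

Emit:
carry_out(commands=[0,0,0,0,0,0,0,0,0,0,0,0,0,0,0,0,0,0,0,0,0,0,0,0,0,0,0,0,0,0,0,0,0,0,0,0,0,0,0,0,0,0], jaw=0)

```text
time: 16.7
position: [0.5268, -0.2497, 0.1126]
eef_rot: [0.0, 0.429, 0.903, 0.0]
wrist_force: [0.1, 2.2, 2.1]
grip_width: 0.0123
grasp_force: 60.8
```

```bash
python3 d.py
```

```text
t 16.7 pos [ 526.8 -249.7  112.6] psi 129.22 F [0.1 2.2 2.1] M [ 0.4  -0.12 -0.01] w 12.3 j [ 0.87  0.46 -0.64  1.81  0.33  0.98  0.78]
```

Width is 12.3 mm now, so it's a proper grip on the bar. Turn it to the index line (psi ≈ 98°).

Emit:
carry_out(commands=[0,0,0,0,0,6.2,0,0,0,0,0,6.2,0,0,0,0,0,6.2,0,0,0,0,0,6.2,0,0,0,0,0,6.2,0,0,0,0,0,0])

```text
time: 17.3
position: [0.5279, -0.2491, 0.1127]
eef_rot: [0.001, 0.654, 0.756, 0.001]
wrist_force: [3.2, 2.6, 0.9]
grip_width: 0.0121
grasp_force: 60.5
```

Emit:
carry_out(commands=[0,0,0.003,0,0,0,0,0,0.003,0,0,0,0,0,0.003,0,0,0,0,0,0,0,0,0])

```text
time: 17.7
position: [0.5279, -0.2492, 0.1038]
eef_rot: [0.001, 0.654, 0.756, 0.001]
wrist_force: [4.1, 4.6, 5.5]
grip_width: 0.0124
grasp_force: 61.2
```

```bash
python3 d.py
```

```text
t 17.7 pos [ 527.9 -249.2  103.8] psi 98.31 F [4.1 4.6 5.5] M [ 0.89 -0.73  0.03] w 12.4 j [ 0.78  0.45 -0.52  1.82  0.27  0.94  0.28]
```

It's down 9 mm at 5.5 N, past the 4 mm gap, so the stem is in the slot. Press to about 17 mm.

Emit:
carry_out(commands=[0,0,0.003,0,0,0,0,0,0.003,0,0,0,0,0,0.002,0,0,0,0,0,0,0,0,0])

```text
time: 18.1
position: [0.5279, -0.2492, 0.0963]
eef_rot: [0.001, 0.654, 0.757, 0.001]
wrist_force: [2.5, 4.6, 7.8]
grip_width: 0.0121
grasp_force: 61.6
```

```bash
python3 d.py
```

```text
t 18.1 pos [ 527.9 -249.2   96.3] psi 98.31 F [2.5 4.6 7.8] M [ 0.93 -0.51  0.02] w 12.1 j [ 0.77  0.46 -0.52  1.83  0.27  0.93  0.28]
```

Emit:
carry_out(commands=[0,0,0,0,0,6,0,0,0,0,0,6,0,0,0,0,0,6,0,0,0,0,0,6,0,0,0,0,0,6,0,0,0,0,0,6,0,0,0,0,0,6,0,0,0,0,0,6,0,0,0,0,0,6,0,0,0,0,0,0])

```text
time: 19.1
position: [0.53, -0.2499, 0.0975]
eef_rot: [0.002, 0.926, 0.376, 0.003]
wrist_force: [4.9, 3.3, 7.8]
grip_width: 0.0123
grasp_force: 61.5
```

```bash
python3 d.py
```

```text
t 19.1 pos [ 530.  -249.9   97.5] psi 44.22 F [4.9 3.3 7.8] M [ 0.75 -1.11 -0.  ] w 12.3 j [ 0.62  0.43 -0.31  1.83  0.16  0.9  -0.57]
```

Emit:
carry_out(commands=[0,0,0,0,0,4,0,0,0,0,0,4,0,0,0,0,0,2,0,0,0,0,0,0])

```text
time: 19.5
position: [0.5303, -0.2503, 0.0976]
eef_rot: [0.002, 0.956, 0.295, 0.004]
wrist_force: [6.2, 2.2, 7.6]
grip_width: 0.0123
grasp_force: 61.6
```

```bash
python3 d.py
```

```text
t 19.5 pos [ 530.3 -250.3   97.6] psi 34.27 F [6.2 2.2 7.6] M [ 0.63 -1.21 -0.11] w 12.3 j [ 0.59  0.43 -0.28  1.83  0.14  0.9  -0.73]
```

Turn is about 1.13 and the stop torque is being felt. Release, lift clear and look.

Emit:
carry_out(commands=[0,0,0,0,0,0,0,0,0,0,0,0,0,0,0,0,0,0,0,0,0,0,0,0], jaw=0.6)

```text
time: 19.9
position: [0.5245, -0.2504, 0.0943]
eef_rot: [-0.001, 0.956, 0.294, -0.002]
wrist_force: [-0.2, -0.0, -0.2]
grip_width: 0.051
grasp_force: 0.0
```

Emit:
carry_out(commands=[0,0,-0.03,0,0,0,0,0,-0.045,0,0,0,0,0,-0.045,0,0,0,-0.045,0.015,0,0,0,0,-0.045,0.015,0,0,0,0,-0.045,0.015,0,0,0,0,-0.045,0.015,0,0,0,0,0,0,0,0,0,0,0,0,0,0,0,0])

```text
time: 20.8
position: [0.4092, -0.4018, 0.2145]
eef_rot: [-0.001, 0.956, 0.292, -0.001]
wrist_force: [0.2, -0.8, 0.8]
grip_width: 0.0513
grasp_force: 0.0
```

```bash
python3 d.py; python3 - <<'E'
from rig import grab_frame
from crop import *
im={}
for n in('top','side'):
    im[n]=grab_frame(n)[:,:,::-1].copy(); cv2.imwrite(f'pics/{n}6.png',im[n])
a=c(im['top'],340,160,130,55,6);b=c(im['side'],280,110,100,44,6)
b=cv2.copyMakeBorder(b,0,0,0,780-600,0);cv2.imwrite('pics/c6.png',np.vstack([a,b]))
E
```

```text
t 20.8 pos [ 409.2 -401.8  214.5] psi 33.98 F [ 0.2 -0.8  0.8] M [ 0.06 -0.   -0.  ] w 51.3 j [ 0.86  0.28 -0.2   1.74  0.06  1.13 -0.33]
```

View pics/c6.png

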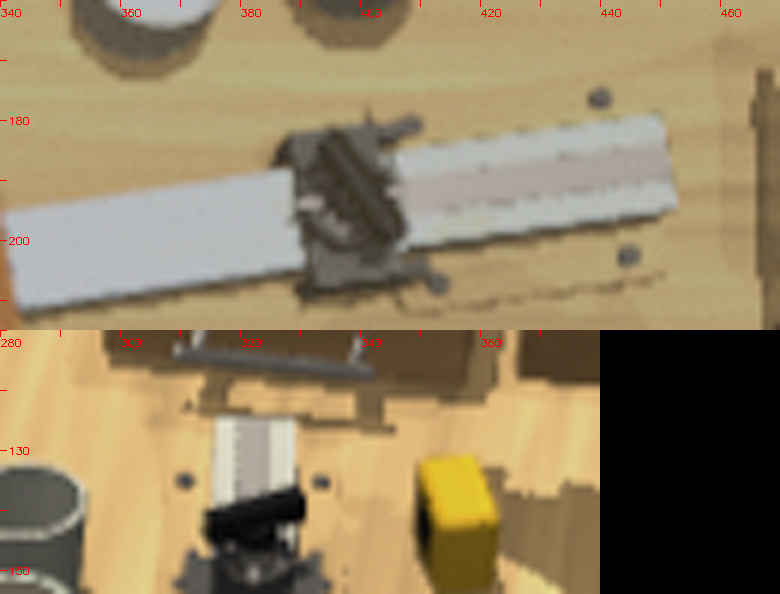

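Knob bar now runs from top (393.5,183) to (405,200), and in the side view from (314,141.5) to (330,137). It stays turned and low. I'll check height and yaw numerically, and the sleeve's joint edge.

```bash
python3 - <<'E'
from vis import *
X=tri([[393.5,183],[405,200]],[[314.5,141.5],[330,137]])*1e3;d=X[1]-X[0];print(X.round(1),X.mean(0).round(1));by=np.degrees(np.arctan2(d[1],d[0]))%180-90;print('bar yaw',by,'turn',np.radians(9-by))
qf=[.5284,-.2511,np.radians(9.07)];g=toW(qf,m(0,70,0))[0];ys=np.arange(92,108,2.)
for f in('top4','top6'):
    im=cv2.imread(f'pics/{f}.png').astype(np.float32)
    p=cams['top'].proj(toW([g[0],g[1],qf[2]],np.c_[ys*0,ys,ys*0+40]/1e3)).astype(np.float32);print(cv2.remap(im,p[:,:1].copy(),p[:,1:].copy(),1)[:,0,0].round())
E
```

```text
[[ 552.3 -232.6  111. ]
 [ 503.2 -265.1  111.3]] [ 527.7 -248.8  111.1]
bar yaw -56.50064860128023 turn 1.1432019802841586
[189. 188. 184. 163. 130.  90.  69.  67.]
[188. 188. 184. 163. 130.  90.  69.  68.]
```

Knob top is at 111 mm (15 mm down from 126), turn is 1.14, and the sleeve is unmoved and home. Handing in.

```bash
python3 -c "
from rig import job
print(job.hand_in())"
```

```text
the job is handed in; nothing more can be done
None
```

The extension is home against the fence's shoulder and the knob is locked: about 15 mm down, turned about 1.14 rad clockwise, and still down after release. I handed the job in at about 21 s; the hand-in gave no verdict.

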